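Jack up an engraver's tilting work table and hold it

ROBOT

A 6-joint arm with a two-finger parallel gripper is mounted at the origin on the work surface. World frame = base frame: x ahead of the robot, y to its left, z up, the work surface at z = 0. Lengths are in m, angles in degrees, forces in N, time in s.
With the tool pointing down it reaches from about 0.35 to 0.875 m from the base axis. Payload 4.2 kg.
Tool frame: the origin (TCP) lies midway between the tips of the shut fingers; the grasp point (between the pads) lies 19 mm behind it; z points along the fingers, y is the line along which they close (so a half turn about z gives the same grasp; the last joint's range is limited). The gripper opens to 87 mm and grips with 3 to 60 N. Pads are 19 mm wide; open, the fingers measure 117 mm over their backs; the gripper's body (75 mm by 190 mm) begins 51 mm behind the grasp point.
Start: joints at [-49.355, 22.042, 0.453, 0, -68.411, -14.817], TCP at [0.272, -0.563, 0.223] pointing down, gripper open.
Joint ranges: [-179.83, 179.83], [-69.29, 118.12], [-61.27, 80.66], [-181.25, 117.63], [-171.15, -9.14], [-177.46, 177.46]. Speed limits (degrees/s): [159.86, 159.86, 180, 180, 180, 180].

INTERFACE

Orientations are given as [roll, pitch, yaw] about the fixed x, y, z axes, in that order (R = Rz(yaw) Ry(pitch) Rx(roll)).
In Python, from cell import env, cams gives the robot as it stands.
- The arm moves only by the tool jog_arm, never from a script. Its argument "steps" is a list of rows, each a list of 7 numbers: the finger opening in m, from 0 to 0.087, then the shift along the world's x, y, z in m, then the turn, a rotation vector about the world's x, y, z in rad. In form: [[hand, tx, ty, tz, wx, wy, wz], ...]. A call has 1 to 5 rows; each row is the pose to reach, as a shift and turn from the pose commanded when the call began; what a row does not reach only later rows make up. A row lasts 1/12 s, in which the tool goes at most 41.7 mm and 7.16 degrees, less where a joint would pass 70% of its speed; a pose out of reach is approached as far as the arm can. A call with a gripper value outside its range is refused whole. The fingers move at their own pace and stop on an object; "newtons" is the grip in N (left out, the last holds). Time passes only in rows, so rows that repeat a pose let the fingers close. It gives the time, the measured TCP pose, the force, the opening and the grip force at its end, in the units of the state.
- env.get_obs(): the state, without advancing time (a new reading comes with each control period).
- cams.grab_frame(name): name is "side" or "top"; returns the picture (400x640x3 uint8, red, green, blue); there is no depth.
- cams.camera_params(name): a dict with "mtx" (3x3 intrinsics, pixels), "xyz" and "rotation" of the camera in the world. Camera axes: x right, y up, looking along -z (the intrinsics and any distortion apply to the point x, -y, -z); pixel columns grow to the right and rows downward; lengths in m; the calibration is good to about 2 mm. A picture is of the moment at which its call begins. camera_params takes no time and is no camera call.
- env.hand_in(): hands the job in; it is judged then, once.
The state is a dict: "time": time; "q": joint angles; "joint_vel": joint speeds; "effort": joint torques, N m; "tool_pos": TCP position; "orientation": TCP orientation; "contact_force": force on the tool from outside, world axes, zero at the start; "moment": the same for the moment, N m; "opening": finger opening in m; "grasp_force": force on a finger pad.
Only numpy, scipy, OpenCV 4.12 (cv2) and the standard library are available. Lean on these libraries where they do the work, as an engineer would, in place of code of your own. Each camera call takes 0.05 s, during which the arm holds its last target. There are 200 camera calls.

TASK

Pack the little lever jack by laying the big flat disc and then the small one centred on its saddle, and slide the jack under the drooping work table until its saddle is right below the lift pad (beneath the brass stud on the plate), then let go of the jack. Pump the handle: press it fully down, let it come all the way up, then press it fully down again and finish while holding it down like that, the table lifted by the jack alone, never by pushing on the table itself. Leave the bit holder, the dish and the graver where they are.

Things in the scene. Friction and masses are not known exactly. Their poses are not given: they have to be found in the camera images.
- big_disc_mid (a point): centre (half-way up) of the big packing disc: plain steel, 52 mm diameter, 12 mm thick, 0.18 kg, lying flat on the bench
- small_disc_mid (a point): centre (half-way up) of the small packing disc: hard black rubber, 40 mm diameter, 12 mm thick, 0.03 kg, lying flat on the bench
- jack: low aluminium lever jack, loose on the bench, about 0.7 kg. Origin: under its base, below the grip post; z up, x along the jack towards the saddle. Base plate 10 mm thick, 70 wide, from x = -135 to +110 mm. Round saddle at x = +75 mm, handle over the base towards -x. Slides on the bench when moved by the post
- jack_grip (a point): the place to take hold of the jack: 75 mm above the bench on its grip post, a grey upright 30 mm wide across the jack (y), 24 mm along it (x), top at 95 mm. Axes as the jack's
- saddle_top (a point): centre of the upper face of the jack's round saddle, 60 mm in diameter, 75 mm from the grip post along the jack's x; 50 mm above the bench with the handle up, 22 mm higher with it fully down. Axes as the jack's
- handle_pad (a point): middle of the upper face of the black flat paddle (45 mm long, 36 wide, 10 thick) ending the pump handle, 115 mm from the handle's level axis, which crosses the grip post 60 mm above the bench. Face about 97 mm above the bench with the handle up, 49 mm fully down. Pushed down from above by closed fingertips, about 7 N when lifting the table; released, it springs up by itself
- jack_handle (a joint): handle angle, 0 = up, 0.42 rad = fully down (end stop); it raises the saddle 5.24 mm per 0.1 rad
- lift_pad (a point): lowest point of the lift pad, a steel half-ball (radius 14 mm) under the plate, below the brass stud (24 mm wide, 4 high) on top; 80 mm above the bench at rest, 6 mm over the stacked discs on the lowered saddle. Plate 164 mm wide, 10 thick, pad mid-width, top at 104 mm; this point's x runs level away from the near edge (25 mm behind it) to the hinge (200 mm ahead); all open underneath
- stand: the fixed tilting table as a whole; origin at bench height below the lift pad at rest, x and y level, x towards the hinge. Hinge axis at x = 200 mm, 113 mm up, on a stand whose near face is at x = 195 mm. Full stroke of the packed jack brings the plate level (lift pad about 96 mm up). A small steel vise sits on the plate at x = 115 mm, up to 54 mm above it
- bit_holder: bystander: round white bit holder, 90 mm diameter, 46 mm high with its bits; origin under its centre
- dish: bystander: small red dish, 72 mm across, 22 mm high; origin under its centre
- graver: bystander: graver with a mushroom handle on a small wooden rest, about 120 mm long, 34 mm high; origin near its middle at bench height
- big_disc: the big disc itself, origin under its centre
- small_disc: the small disc itself, origin under its centre
Things that resemble listed ones, but are neither listed nor needed, are in the scene too. Of the things that look like the big_disc, take the one that is farthest from the robot's base at the start.

How it is judged:
By the outcome, as a careful person would: the job done as asked, in the order asked, and still so for the second after the job is handed in, while the arm keeps its last pose, push and grip.
It also fails if it takes over 72 s, if anything falls off the work surface, if the arm or the gripper's body presses on something with over 40 N, if the wrist force passes 120 N, or if a joint passes its speed limit or range.

## Working session

There is one attempt and no reset: what is moved stays moved. The work goes in short steps, Python scripts to look and compute and a tool call to move; the robot and the scene stay as the last step left them, time stands still between calls to the robot, and variables do not carry over. Pictures are saved under pics/ and viewed, at most 14 in all, crops included, and the job is handed in when it is done.

Besides the shell and the picture viewer there is one more tool, called after ">>>" in YAML: its name, and indented under it one key for each argument. jog_arm: Moves the arm, as the interface text tells. Its arguments: {"type":"object","properties":{"steps":{"type":"array"},"newtons":{"type":"number"}},"required":["steps"]}

```bash
ls; mkdir -p pics
python3 - <<'E'
from cell import env,cams
import cv2,numpy as np
print(env.get_obs())
for n in("side","top"):
    f=cams.grab_frame(n);cv2.imwrite(f"pics/{n}0.png",f[:,:,::-1]);print(cams.camera_params(n))
E
```

```text
pics
{'time': 0.0, 'q': array([-4.93542939e+01,  2.20929460e+01,  3.79302532e-01, -3.05318856e-02,
       -6.84102925e+01, -1.48178167e+01]), 'joint_vel': array([ 0.0760013 ,  0.0276746 , -0.09521042,  0.00031234, -0.04097754,
        0.00834739]), 'effort': array([ 8.76467620e-04, -3.90661776e+01,  1.87407678e+01,  4.21988860e+00,
        1.10433871e-02, -1.80424095e-04]), 'tool_pos': array([ 0.27206631, -0.56200549,  0.22142933]), 'orientation': array([ 1.79872929e+02, -4.27471220e-03, -1.54183371e+02]), 'contact_force': array([ 0.28474991, -0.96042594, -0.75669608]), 'moment': array([ 0.01004529, -0.00964808, -0.02665324]), 'grasp_force': 0.0, 'opening': 0.08699575673034561}
{'mtx': array([[488.72130583,   0.        , 322.29287424],
       [  0.        , 488.72130583, 195.92521024],
       [  0.        ,   0.        ,   1.        ]]), 'xyz': array([0.13503146, 0.85298699, 0.76820837]), 'rotation': array([  55.31217987,   -1.22914129, -155.46266404])}
{'mtx': array([[415.21448116,   0.        , 319.55746903],
       [  0.        , 415.21448116, 199.81825557],
       [  0.        ,   0.        ,   1.        ]]), 'xyz': array([ 0.37835493, -0.02559698,  1.13061941]), 'rotation': array([  7.42415214,  -0.33621497, -89.12330592])}
```

View pics/top0.png

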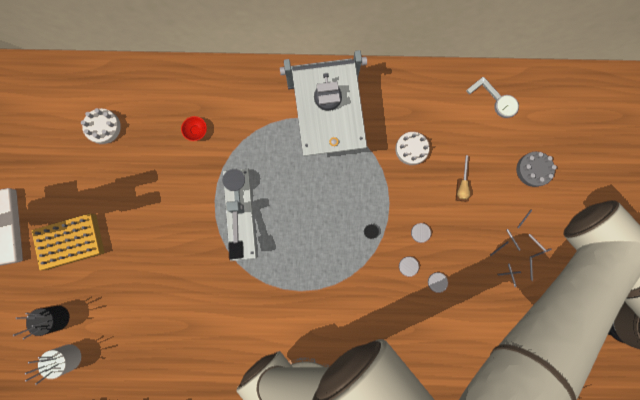

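View pics/side0.png

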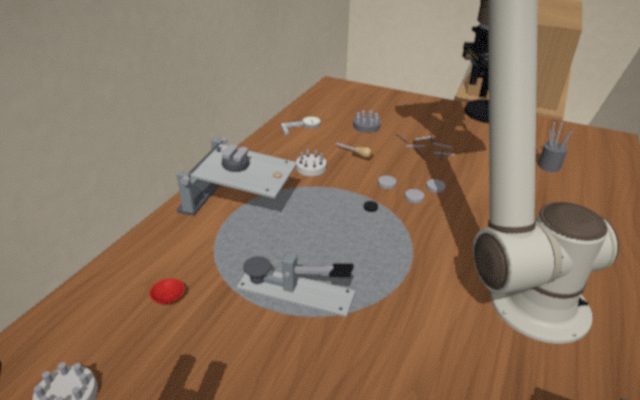

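Top view: jack with saddle (234,180), post (233,205) and paddle (236,250). Black small disc is at (371,231); brass stud is at (334,142). Three steel disc candidates are at (421,233), (409,267) and (438,282). I'll measure them and enlarge.

```bash
cat > h.py <<'E'
import numpy as np,cv2
from scipy.spatial.transform import Rotation as R
from cell import env,cams
P={n:cams.camera_params(n) for n in("side","top")}
def ray(n,u,v):
    p=P[n];d=np.linalg.inv(p["mtx"])@[u,v,1];d=d*[1,-1,-1]
    return np.array(p["xyz"]),R.from_euler("xyz",p["rotation"],degrees=True).apply(d)
def onz(n,u,v,z):
    o,d=ray(n,u,v);return (o+d*(z-o[2])/d[2])[:2]
def px(n,X):
    p=P[n];c=R.from_euler("xyz",p["rotation"],degrees=True).inv().apply(np.array(X)-p["xyz"])*[1,-1,-1]
    q=p["mtx"]@c;return q[:2]/q[2]
def tri(a,b):
    (o,d),(p,e)=ray("top",*a),ray("side",*b)
    s=np.linalg.lstsq(np.c_[d,-e],p-o,rcond=None)[0]
    return (o+d*s[0]+p+e*s[1])/2,np.linalg.norm(o+d*s[0]-p-e*s[1])
def blobs(img,m,lo=30,hi=4000):
    n,l,s,c=cv2.connectedComponentsWithStats(m.astype(np.uint8))
    return [(c[i].round(1),s[i]) for i in range(1,n) if lo<s[i,4]<hi]
E
python3 - <<'E'
from h import *
t=cv2.imread("pics/top0.png");s=cv2.imread("pics/side0.png")
for n,i in(("top",t),("side",s)):
    h=cv2.cvtColor(i,cv2.COLOR_BGR2HSV)
    print(n,"dark");[print(b) for b in blobs(i,i.max(2)<60,40,900)]
    print("grey");[print(b) for b in blobs(i,(h[...,1]<60)&(h[...,2]>115),60,900)]
    print("brass");[print(b) for b in blobs(i,(h[...,1]>70)&(h[...,2]>170)&(h[...,0]>10)&(h[...,0]<30),15,300)]
for u,v in((421,233),(409,267),(438,282)):
    p=onz("top",u,v,.012);print(u,v,p,np.hypot(*p), px("side",[*p,.012]))
print(onz("top",371,231,.012),onz("top",334,142,.108))
a=cv2.resize(t[140:300,210:460],(800,512),interpolation=cv2.INTER_CUBIC);cv2.imwrite("pics/c1.png",a)
E
```

```text
top dark
(array([587.8, 214.5]), array([564, 201,  54,  35, 364], dtype=int32))
(array([371.1, 231.1]), array([364, 225,  15,  13, 147], dtype=int32))
(array([235.6, 249.9]), array([229, 242,  14,  17, 212], dtype=int32))
(array([627.8, 315.3]), array([617, 303,  21,  34, 231], dtype=int32))
(array([ 55., 318.]), array([ 35, 306,  35,  28, 537], dtype=int32))
(array([615. , 334.3]), array([609, 326,  16,  17,  88], dtype=int32))
(array([353.9, 357.8]), array([322, 341,  59,  43, 759], dtype=int32))
(array([263.3, 360.7]), array([247, 354,  29,  19, 107], dtype=int32))
grey
(array([83.3,  8.9]), array([71,  0, 25, 21, 89], dtype=int32))
(array([112.2,  12.9]), array([106,   1,  12,  21,  67], dtype=int32))
(array([214.3,   9. ]), array([195,   1,  42,  18, 236], dtype=int32))
(array([301.6,   6.8]), array([284,   0,  35,  15, 114], dtype=int32))
(array([366.6,  15. ]), array([348,   0,  37,  33, 301], dtype=int32))
(array([494.4,  22.7]), array([487,  10,  15,  22,  66], dtype=int32))
(array([181.6,  21.1]), array([169,  15,  28,  14,  74], dtype=int32))
(array([143.7,  29.6]), array(
[... 7450 characters left out ...]
ay([549, 123,   6,  25,  76], dtype=int32))
(array([386.6, 181.6]), array([378, 175,  18,  14, 199], dtype=int32))
(array([431.6, 185.3]), array([426, 179,  12,  14,  99], dtype=int32))
(array([414.2, 195.4]), array([405, 189,  19,  14, 217], dtype=int32))
brass
(array([564.4,  96.2]), array([561,  88,   7,  17,  52], dtype=int32))
(array([363.5, 150. ]), array([356, 147,  14,   8,  65], dtype=int32))
421 233 [ 0.43849703 -0.30443783] 0.5338183567512781 [387.93708494 180.00976307]
409 267 [ 0.34755918 -0.27095135] 0.4406949288734276 [415.59572386 193.88628448]
438 282 [ 0.30940981 -0.34748188] 0.46527205683736295 [435.91612814 183.61840859]
[ 0.44177136 -0.16972041] [ 0.65978314 -0.06383891]
```

View pics/c1.png

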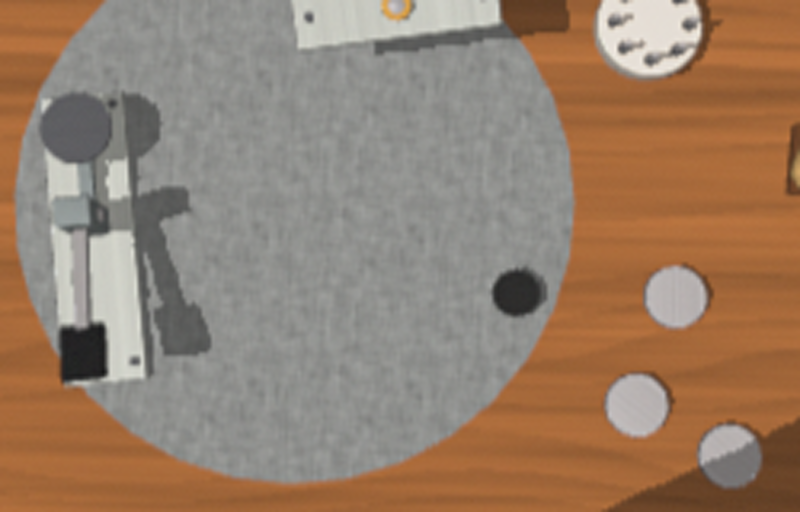

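The three look-alikes lie at 0.534 m (421,233), 0.441 m (409,267) and 0.465 m (438,282) from the base. The farthest is (421,233), seen in the crop at (677,297). The small disc is the black one, crop (517,292). Next I'll measure the jack and table.

Run:
```python
from h import *
t=cv2.imread("pics/top0.png");s=cv2.imread("pics/side0.png")
print("big",onz("top",420.6,232.3,.0115),onz("side",386.6,181.6,.0105))
print("small",onz("top",371.1,231.1,.011),onz("side",370.3,206.2,.008))
print("pad",onz("top",235.6,249.9,.095),tri((235.6,249.9),(341.4,270.4)))
for n,i,b in(("top",t,(215,165,265,200)),("side",s,(235,250,280,285))):
    h=cv2.cvtColor(i,cv2.COLOR_BGR2HSV);x0,y0,x1,y1=b
    m=np.zeros(i.shape[:2],bool);m[y0:y1,x0:x1]=True
    print(n,"saddle",[(c,q) for c,q in blobs(i,m&(i.max(2)<100)&(i.max(2)>55)&(h[...,1]<70),60)])
m=(cv2.cvtColor(t,cv2.COLOR_BGR2HSV)[...,1]<45)&(t.max(2)>150)
m[:60]=0;m[162:]=0;m[:,:290]=0;m[:,375:]=0
c=max(cv2.findContours(m.astype(np.uint8),0,2)[0],key=cv2.contourArea)
print("plate",cv2.approxPolyDP(c,5,True)[:,0].tolist())
print("stud",onz("top",333.2,141.1,.106))
a=np.hstack([cv2.resize(t[160:270,210:290],(400,550),interpolation=cv2.INTER_CUBIC),cv2.resize(s[240:320,230:360],(400,246),interpolation=cv2.INTER_CUBIC).__class__((550,400,3),np.uint8)*0]);
a[:246,400:]=cv2.resize(s[240:320,230:360],(400,246),interpolation=cv2.INTER_CUBIC)
a[250:550,400:]=cv2.resize(s[130:220,175:295],(400,300),interpolation=cv2.INTER_CUBIC)
cv2.imwrite("pics/c2.png",a)
```

```text
big [ 0.4403903  -0.30351392] [ 0.43989576 -0.29697586]
small [ 0.4415631  -0.17011871] [ 0.44180273 -0.16617361]
pad [0.38513711 0.17612339] (array([0.38537027, 0.17706434, 0.09050111]), np.float64(0.0004265311181084417))
top saddle [(array([233.8, 179.8]), array([223, 170,  22,  21, 353], dtype=int32)), (array([253.3, 180.3]), array([248, 170,  12,  30, 193], dtype=int32))]
side saddle [(array([257.5, 268.6]), array([244, 257,  30,  27, 529], dtype=int32))]
plate [[354, 63], [292, 70], [303, 155], [365, 147]]
stud [ 0.6626432  -0.06185955]
```

View pics/c2.png

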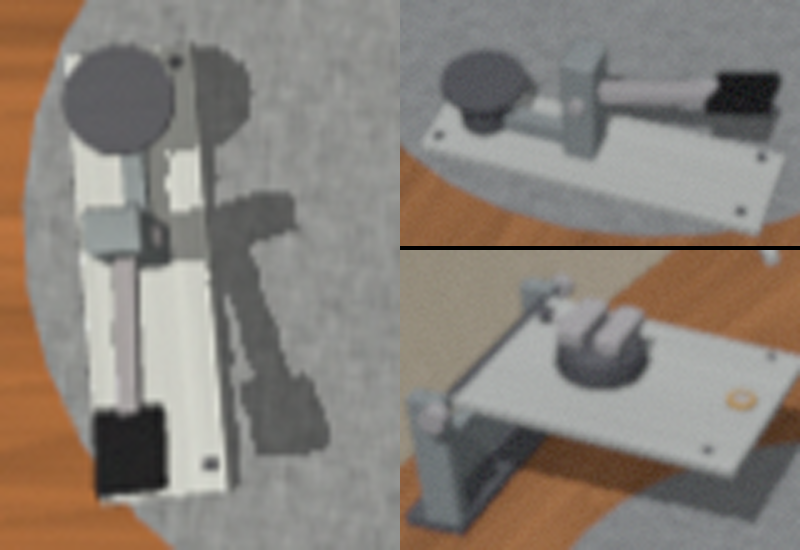

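The crop shows the saddle at side (258,266), post top at top (232.4,205.5) and side (289,258), stud at side (277.3,174.7).

Run:
```python
from h import *
print("saddle",onz("top",233.8,179.8,.05),onz("side",258.3,266,.05),tri((233.8,179.8),(258.3,266)))
print("post",onz("top",232.4,205.5,.095),onz("side",289.2,257.9,.095),tri((232.4,205.5),(289.2,257.9)))
print("stud",onz("top",333.2,141.1,.107),onz("side",277.3,174.7,.107),tri((333.2,141.1),(277.3,174.7)))
a=[onz("top",*p,z) for p,z in(((292,70),.118),((303,155),.102),((365,147),.102),((354,63),.118))]
for i,j in((1,0),(2,3),(2,1)):
    d=a[j]-a[i];print(np.degrees(np.arctan2(d[1],d[0])),np.hypot(*d))
# base corners (side crop px)
for n,q in(("side",[(438,135),(762,157),(741,211)]),):
    print([onz(n,230+(u-400)*.325,240+v*.325,.01) for u,v in q])
print([onz("top",210+u/5,160+v/5,.01) for u,v in((176,61),(210,463))])
```

```text
saddle [0.56886211 0.19723082] [0.56541043 0.20155756] (array([0.56883504, 0.19778951, 0.0457229 ]), np.float64(0.0016440290825726772))
post [0.49550348 0.18871389] [0.49419825 0.19418012] (array([0.49628885, 0.18974837, 0.09051933]), np.float64(0.0005876930203955618))
stud [ 0.66236574 -0.06182416] [ 0.66012359 -0.05747947] (array([ 0.66303285, -0.06202899,  0.1036923 ]), np.float64(0.0005154773243915785))
8.36490961542222 0.22079401843520544
7.976573273448084 0.21891718835692445
98.48165170025268 0.1588648369595071
[array([0.59149947, 0.22855458]), array([0.37887203, 0.14949526]), array([0.37291508, 0.20132796])]
[array([0.59756594, 0.17514253]), array([0.37919985, 0.14857118])]
```

>>> jog_arm:
  steps:
    - [0.087,0.034,0.03,-0.01,0,0,-0.1]
    - [0.087,0.068,0.06,-0.03,0,0,-0.2]
    - [0.087,0.1,0.09,-0.05,0,0,-0.328]
    - [0.087,0.12,0.12,-0.07,0,0,-0.328]
    - [0.087,0.13,0.155,-0.08,0,0,-0.328]

```text
time: 0.52
tool_pos: [0.3982, -0.4191, 0.1454]
orientation: [180.0, -0.0, -173.0]
contact_force: [1.1, -0.2, -0.9]
opening: 0.087
grasp_force: 0.0
```

>>> jog_arm:
  steps:
    - [0.087,0.015,0.03,-0.01,0,0,0]
    - [0.087,0.025,0.065,-0.03,0,0,0]
    - [0.087,0.035,0.1,-0.05,0,0,0]
    - [0.087,0.038,0.107,-0.07,0,0,0]
    - [0.087,0.038,0.107,-0.07,0,0,0]

```text
time: 0.93
tool_pos: [0.4328, -0.3098, 0.0739]
orientation: [179.7, -0.4, -172.8]
contact_force: [-1.3, 0.5, -0.4]
opening: 0.0872
grasp_force: 0.0
```

Run:
```python
from h import *
o=env.get_obs();print(o["time"],o["tool_pos"],o["orientation"])
t=cams.grab_frame("top")[:,:,::-1].copy();s=cams.grab_frame("side")[:,:,::-1].copy()
print(px("top",o["tool_pos"]),px("side",o["tool_pos"]))
a=np.hstack([cv2.resize(t[170:290,350:470],(400,400),interpolation=2),cv2.resize(s[130:250,330:450],(400,400),interpolation=2)])
cv2.imwrite("pics/c3.png",a)
```

```text
0.9333 [ 0.43277729 -0.30975178  0.07386622] [ 179.72535802   -0.41122856 -172.79792563]
[429.15965424 234.07021462] [392.64192562 161.01693165]
```

View pics/c3.png

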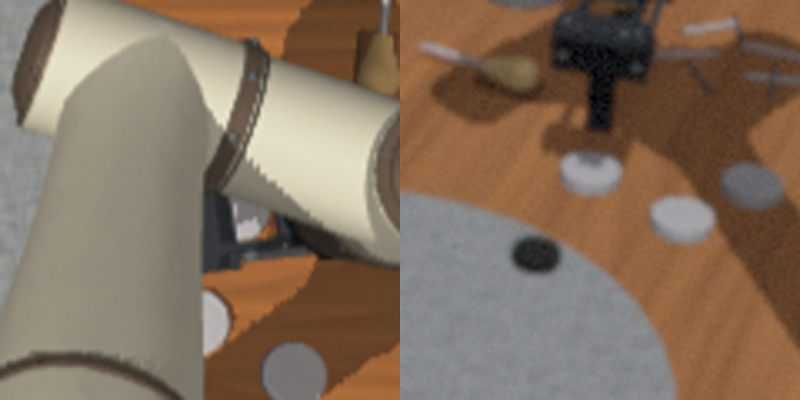

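The right half (side) shows the open near fingertip at px (389.4,168.4) and the big disc at (387,181.6), straight below. The top view is blocked by the arm. I'll check the side calibration against the tip.

Run:
```python
from h import *
p=np.array([.4328,-.3098,.0739])
for w in (.0435,.0585): print(px("side",p+[-.122*w,.9925*w,0]))
print(px("side",p+[0,0.0435,0.01])-px("side",p+[0,.0435,0]),px("side",p+[0,0.0535,0.0])-px("side",p+[0,.0435,0]),px("side",p+[0.01,0.0435,0])-px("side",p+[0,.0435,0]))
```

```text
[389.65073574 168.65838483]
[388.58380298 171.39232855]
[ 0.35872017 -3.13764667] [-1.15601478  1.72036932] [-3.47940458 -0.85252726]
```

>>> jog_arm:
  steps:
    - [0.087,0,0,-0.03,0,0,0]
    - [0.087,0,0,-0.055,0,0,0]
    - [0.087,0,0,-0.068,0,0,0]
    - [0.087,0,0,-0.068,0,0,0]
    - [0.087,0,0,-0.068,0,0,0]

```text
time: 1.45
tool_pos: [0.4352, -0.3147, 0.0102]
orientation: [-180.0, 0.0, -173.0]
contact_force: [-0.5, 0.5, 0.3]
opening: 0.0869
grasp_force: 0.0
```

>>> jog_arm:
  steps:
    - [0.045,0,0,0,0,0,0]
    - [0.045,0,0,0,0,0,0]
    - [0.045,0,0,0,0,0,0]
    - [0.045,0,0,0,0,0,0]
    - [0.045,0,0,0,0,0,0]
  newtons: 20

```text
time: 1.87
tool_pos: [0.4351, -0.3131, 0.0102]
orientation: [-180.0, 0.0, -173.0]
contact_force: [-0.4, 1.5, 0.3]
opening: 0.0614
grasp_force: 0.7
```

>>> jog_arm:
  steps:
    - [0.087,0,0,0,0,0,0]
    - [0.087,0.003,0.006,-0.003,0,0,0]
    - [0.087,0.005,0.013,-0.006,0,0,0]
    - [0.087,0.005,0.013,-0.006,0,0,0]
    - [0.045,0.005,0.013,-0.006,0,0,0]

```text
time: 2.28
tool_pos: [0.4399, -0.2995, 0.0031]
orientation: [180.0, -0.1, -172.9]
contact_force: [0.6, 1.0, -0.7]
opening: 0.0817
grasp_force: 0.0
```

>>> jog_arm:
  steps:
    - [0.045,0,0,0,0,0,0]
    - [0.045,0,0,0,0,0,0]
    - [0.045,0,0,0,0,0,0]
    - [0.045,0,0,0,0,0,0]
    - [0.045,0,0,0,0,0,0]
  newtons: 20

```text
time: 2.7
tool_pos: [0.44, -0.3005, 0.0036]
orientation: [-180.0, 0.0, -173.0]
contact_force: [-0.3, -1.9, -0.4]
opening: 0.0548
grasp_force: 0.4
```

>>> jog_arm:
  steps:
    - [0.045,0,0,0,0,0,0]
    - [0.045,0,0,0,0,0,0]
    - [0.045,0,0,0.03,0,0,0]
    - [0.045,0,0,0.06,0,0,0]
    - [0.045,0,0,0.06,0,0,0]

```text
time: 3.12
tool_pos: [0.4432, -0.3017, 0.0684]
orientation: [-179.7, 0.5, -172.9]
contact_force: [1.0, -0.2, -1.0]
opening: 0.0513
grasp_force: 20.0
```

>>> jog_arm:
  steps:
    - [0.045,0,0.03,0.015,0,0,0]
    - [0.045,0.005,0.06,0.03,0,0,0]
    - [0.045,0.01,0.09,0.04,0,0,0]
    - [0.045,0.015,0.12,0.04,0,0,0]
    - [0.045,0.02,0.15,0.04,0,0,0]

```text
time: 3.53
tool_pos: [0.4598, -0.1488, 0.1039]
orientation: [180.0, 0.1, -173.0]
contact_force: [0.7, 0.5, -2.1]
opening: 0.051
grasp_force: 20.0
```

>>> jog_arm:
  steps:
    - [0.045,0.005,0.03,0.005,0,0,0]
    - [0.045,0.01,0.06,0.01,0,0,0]
    - [0.045,0.015,0.09,0.01,0,0,0]
    - [0.045,0.02,0.12,0.01,0,0,0]
    - [0.045,0.025,0.15,0.01,0,0,0]

```text
time: 3.95
tool_pos: [0.4843, 0.0013, 0.1132]
orientation: [180.0, -0.0, -173.0]
contact_force: [0.5, -0.3, -1.6]
opening: 0.0512
grasp_force: 20.0
```

>>> jog_arm:
  steps:
    - [0.045,0.01,0.03,0,0,0,0]
    - [0.045,0.02,0.06,0,0,0,0]
    - [0.045,0.035,0.09,0,0,0,0]
    - [0.045,0.055,0.12,0,0,0,0]
    - [0.045,0.07,0.15,0,0,0,0]

```text
time: 4.37
tool_pos: [0.5553, 0.1514, 0.113]
orientation: [-180.0, -0.0, -173.0]
contact_force: [0.3, -0.2, -2.0]
opening: 0.0515
grasp_force: 20.0
```

>>> jog_arm:
  steps:
    - [0.045,0.01,0.025,0,0,0,0]
    - [0.045,0.012,0.05,0,0,0,0]
    - [0.045,0.012,0.05,0,0,0,0]
    - [0.045,0.012,0.05,0,0,0,0]

```text
time: 4.7
tool_pos: [0.5662, 0.2007, 0.1123]
orientation: [-180.0, -0.1, -172.9]
contact_force: [0.5, 0.1, -2.3]
opening: 0.0512
grasp_force: 20.0
```

>>> jog_arm:
  steps:
    - [0.045,0,0,-0.025,0,0,0]
    - [0.045,0,0,-0.045,0,0,0]
    - [0.045,0,0,-0.045,0,0,0]
    - [0.045,0,0,-0.045,0,0,0]

```text
time: 5.03
tool_pos: [0.5658, 0.1982, 0.0675]
orientation: [-179.9, -0.2, -173.0]
contact_force: [-0.4, -0.1, -1.5]
opening: 0.0515
grasp_force: 20.0
```

Run:
```python
from h import *
o=env.get_obs();p=o["tool_pos"];print(p)
t=cams.grab_frame("top")[:,:,::-1].copy();s=cams.grab_frame("side")[:,:,::-1].copy()
cv2.imwrite("pics/t4.png",t);cv2.imwrite("pics/s4.png",s)
print(px("side",[*p[:2],.05]),px("side",[*p[:2],p[2]+.0085]),px("top",[*p[:2],p[2]+.0085]))
a=np.hstack([cv2.resize(t[150:230,190:270],(400,400),interpolation=2),cv2.resize(s[225:305,220:300],(400,400),interpolation=2)])
cv2.imwrite("pics/c4.png",a)
```

```text
[0.56582554 0.19819348 0.0675357 ]
[258.9407597  264.96802003] [258.2941501  255.79882207] [231.36478214 179.16597012]
```

View pics/c4.png

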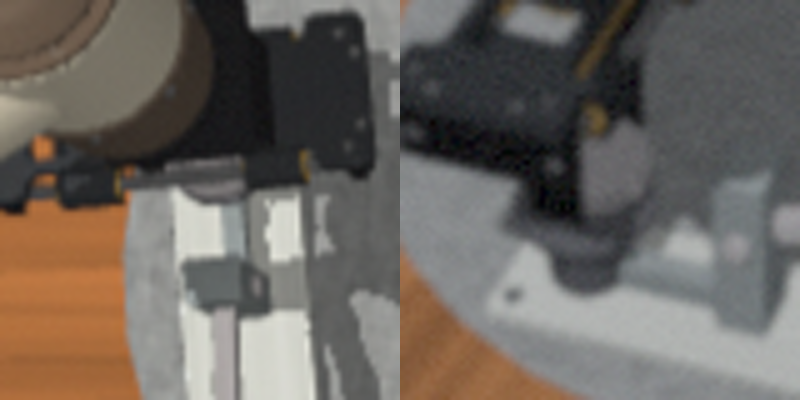

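Side crop: the disc hangs just above the saddle, right edges lined up within about 1 px. Combined with the post and hole positions, I'll shift x by +3 mm and y by +1 mm, then lower.

>>> jog_arm:
  steps:
    - [0.045,0.003,0.001,0,0,0,0]
    - [0.045,0.003,0.001,-0.006,0,0,0]
    - [0.045,0.003,0.001,-0.01,0,0,0]
    - [0.045,0.003,0.001,-0.012,0,0,0]
    - [0.045,0.003,0.001,-0.013,0,0,0]

```text
time: 5.55
tool_pos: [0.5695, 0.2006, 0.0549]
orientation: [-180.0, -0.1, -173.0]
contact_force: [-0.1, -0.2, -2.1]
opening: 0.0512
grasp_force: 20.0
```

>>> jog_arm:
  steps:
    - [0.045,0,-0.001,-0.001,0,0,0]
    - [0.045,0,-0.001,-0.002,0,0,0]
    - [0.045,0,-0.001,-0.002,0,0,0]

```text
time: 5.8
tool_pos: [0.57, 0.1998, 0.0536]
orientation: [-180.0, 0.0, -173.0]
contact_force: [-0.7, -0.2, -1.9]
opening: 0.0513
grasp_force: 20.0
```

>>> jog_arm:
  steps:
    - [0.045,0,0,-0.001,0,0,0]
    - [0.045,0,0,-0.001,0,0,0]

```text
time: 5.97
tool_pos: [0.57, 0.1999, 0.0534]
orientation: [-180.0, 0.0, -172.9]
contact_force: [-1.2, -0.6, 3.9]
opening: 0.0512
grasp_force: 20.0
```

>>> jog_arm:
  steps:
    - [0.087,0,0,0,0,0,0]
    - [0.087,0,0,0,0,0,0]
    - [0.087,0,0,0,0,0,0]
    - [0.087,0,0,0,0,0,0]
    - [0.087,0,0,0.02,0,0,0]

```text
time: 6.38
tool_pos: [0.5673, 0.1985, 0.0687]
orientation: [-179.8, -0.5, -173.0]
contact_force: [-0.5, -0.3, 0.1]
opening: 0.0766
grasp_force: 0.0
```

>>> jog_arm:
  steps:
    - [0.087,-0.01,-0.02,0.035,0,0,0]
    - [0.087,-0.02,-0.05,0.045,0,0,0]
    - [0.087,-0.03,-0.08,0.045,0,0,0]
    - [0.087,-0.04,-0.11,0.045,0,0,0]
    - [0.087,-0.05,-0.14,0.045,0,0,0]

```text
time: 6.8
tool_pos: [0.5194, 0.0588, 0.1179]
orientation: [180.0, 0.1, -172.9]
contact_force: [1.0, -0.2, -0.8]
opening: 0.087
grasp_force: 0.0
```

>>> jog_arm:
  steps:
    - [0.087,-0.02,-0.03,0,0,0,0]
    - [0.087,-0.03,-0.06,0,0,0,0]
    - [0.087,-0.045,-0.09,0,0,0,0]
    - [0.087,-0.06,-0.12,-0.01,0,0,0]
    - [0.087,-0.075,-0.15,-0.02,0,0,0]

```text
time: 7.22
tool_pos: [0.4447, -0.0913, 0.098]
orientation: [-180.0, 0.2, -172.9]
contact_force: [-0.2, 0.5, -0.4]
opening: 0.0873
grasp_force: 0.0
```

Run:
```python
from h import *
t=cams.grab_frame("top")[:,:,::-1].copy();s=cams.grab_frame("side")[:,:,::-1].copy()
for n,i,b in(("top",t,(210,160,260,205)),("side",s,(230,235,290,290))):
    h=cv2.cvtColor(i,cv2.COLOR_BGR2HSV);x0,y0,x1,y1=b
    r=h[y0:y1,x0:x1]; m=np.zeros(i.shape[:2],bool);m[y0:y1,x0:x1]=True
    print(n,blobs(i,m&(i.max(2)>110)&(h[...,1]<60),40),blobs(i,m&(i.max(2)<100)&(i.max(2)>55)&(h[...,1]<70),40))
a=np.hstack([cv2.resize(t[150:230,190:270],(400,400),interpolation=2),cv2.resize(s[225:305,220:300],(400,400),interpolation=2)])
cv2.imwrite("pics/c5.png",a)
```

```text
top [(array([234.8, 182.2]), array([ 215,  160,   45,   45, 1392], dtype=int32)), (array([256.2, 193.2]), array([253, 184,   7,  18,  97], dtype=int32))] [(array([240.6, 182.9]), array([233, 171,  12,  20,  48], dtype=int32)), (array([253.4, 179.6]), array([248, 170,  12,  28, 190], dtype=int32))]
side [(array([259.5, 261.1]), array([ 230,  235,   60,   55, 3064], dtype=int32))] [(array([260. , 274.7]), array([244, 263,  30,  20, 178], dtype=int32))]
```

View pics/c5.png

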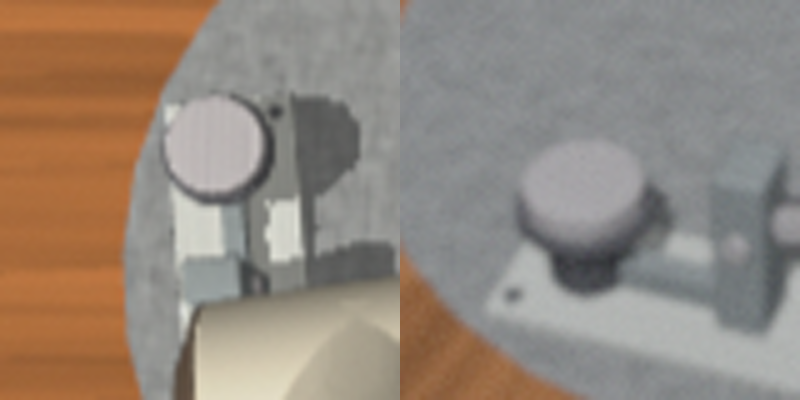

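The top crop shows the big disc centred on the saddle within about 1 mm. Next, the small disc.

>>> jog_arm:
  steps:
    - [0.08,-0.001,-0.03,0,0,0,0]
    - [0.08,-0.003,-0.06,-0.01,0,0,0]
    - [0.08,-0.003,-0.076,-0.04,0,0,0]
    - [0.08,-0.003,-0.076,-0.07,0,0,0]
    - [0.08,-0.003,-0.076,-0.08,0,0,0]

```text
time: 7.73
tool_pos: [0.44, -0.1668, 0.0144]
orientation: [179.9, -0.3, -173.1]
contact_force: [-0.1, 0.2, -0.7]
opening: 0.0799
grasp_force: 0.0
```

>>> jog_arm:
  steps:
    - [0.08,0,0,-0.007,0,0,0]
    - [0.08,0,0,-0.014,0,0,0]
    - [0.08,0,0,-0.014,0,0,0]
    - [0.033,0,0,-0.014,0,0,0]
    - [0.033,0,0,-0.014,0,0,0]
  newtons: 15

```text
time: 8.15
tool_pos: [0.4429, -0.166, 0.0044]
orientation: [-180.0, 0.1, -172.9]
contact_force: [-0.5, 0.1, 0.3]
opening: 0.0732
grasp_force: 0.0
```

>>> jog_arm:
  steps:
    - [0.033,0,0,0,0,0,0]
    - [0.033,0,0,0,0,0,0]
    - [0.033,0,0,0,0,0,0]
    - [0.033,0,0,0,0,0,0]
    - [0.033,0,0,0,0,0,0]

```text
time: 8.57
tool_pos: [0.442, -0.1662, 0.0037]
orientation: [-180.0, 0.0, -173.0]
contact_force: [0.9, -0.7, 0.2]
opening: 0.0408
grasp_force: 0.1
```

>>> jog_arm:
  steps:
    - [0.033,0,0,0,0,0,0]
    - [0.033,0,0,0,0,0,0]
    - [0.033,0,0,0,0,0,0]

```text
time: 8.82
tool_pos: [0.442, -0.1662, 0.0037]
orientation: [-180.0, 0.0, -173.0]
contact_force: [-0.1, 0.7, 2.7]
opening: 0.0392
grasp_force: 15.0
```

>>> jog_arm:
  steps:
    - [0.033,0,0,0.035,0,0,0]
    - [0.033,0.005,0.02,0.065,0,0,0]
    - [0.033,0.01,0.05,0.08,0,0,0]
    - [0.033,0.015,0.08,0.095,0,0,0]
    - [0.033,0.02,0.11,0.105,0,0,0]

```text
time: 9.23
tool_pos: [0.4624, -0.0551, 0.1101]
orientation: [180.0, 0.1, -173.0]
contact_force: [1.1, -0.4, -0.4]
opening: 0.0391
grasp_force: 15.0
```

>>> jog_arm:
  steps:
    - [0.033,0.01,0.03,0.005,0,0,0]
    - [0.033,0.02,0.06,0.01,0,0,0]
    - [0.033,0.03,0.09,0.01,0,0,0]
    - [0.033,0.04,0.12,0.01,0,0,0]
    - [0.033,0.05,0.15,0.01,0,0,0]

```text
time: 9.65
tool_pos: [0.5119, 0.0953, 0.1185]
orientation: [180.0, -0.0, -173.0]
contact_force: [0.5, -0.5, -0.5]
opening: 0.0392
grasp_force: 15.0
```

>>> jog_arm:
  steps:
    - [0.033,0.015,0.03,0,0,0,0]
    - [0.033,0.03,0.06,0,0,0,0]
    - [0.033,0.045,0.09,0,0,0,0]
    - [0.033,0.058,0.105,0,0,0,0]
    - [0.033,0.058,0.105,-0.01,0,0,0]

```text
time: 10.07
tool_pos: [0.5735, 0.2029, 0.1096]
orientation: [179.9, 0.3, -172.8]
contact_force: [0.8, -0.3, -0.7]
opening: 0.0393
grasp_force: 15.0
```

>>> jog_arm:
  steps:
    - [0.033,0,0,-0.02,0,0,0]
    - [0.033,0,0,-0.03,0,0,0]
    - [0.033,0,0,-0.03,0,0,0]
    - [0.033,0,0,-0.03,0,0,0]

```text
time: 10.4
tool_pos: [0.5693, 0.198, 0.0778]
orientation: [-179.9, -0.1, -173.0]
contact_force: [0.3, -0.3, -0.5]
opening: 0.0391
grasp_force: 15.0
```

>>> jog_arm:
  steps:
    - [0.033,0.0005,0.001,-0.006,0,0,0]
    - [0.033,0.0005,0.001,-0.01,0,0,0]
    - [0.033,0.0005,0.001,-0.0115,0,0,0]
    - [0.033,0.0005,0.001,-0.0115,0,0,0]

```text
time: 10.73
tool_pos: [0.5703, 0.1996, 0.0669]
orientation: [-180.0, -0.0, -173.0]
contact_force: [0.1, -0.2, -0.0]
opening: 0.0391
grasp_force: 15.0
```

>>> jog_arm:
  steps:
    - [0.033,0,0,-0.0005,0,0,0]
    - [0.033,0,0,-0.001,0,0,0]
    - [0.033,0,0,-0.001,0,0,0]

```text
time: 10.98
tool_pos: [0.5705, 0.1999, 0.0662]
orientation: [180.0, 0.0, -173.0]
contact_force: [-0.3, 0.0, 0.3]
opening: 0.0392
grasp_force: 15.0
```

>>> jog_arm:
  steps:
    - [0.033,0,0,-0.001,0,0,0]
    - [0.033,0,0,-0.001,0,0,0]
    - [0.087,0,0,-0.001,0,0,0]
    - [0.087,0,0,-0.001,0,0,0]
    - [0.087,0,0,-0.001,0,0,0]

```text
time: 11.4
tool_pos: [0.5703, 0.1998, 0.0648]
orientation: [180.0, -0.0, -173.0]
contact_force: [-0.4, -0.1, 0.2]
opening: 0.052
grasp_force: 0.0
```

>>> jog_arm:
  steps:
    - [0.087,0,0,0,0,0,0]
    - [0.087,0,0,0.02,0,0,0]
    - [0.087,0,0,0.05,0,0,0]
    - [0.087,-0.03,-0.003,0.05,0,0,0]
    - [0.087,-0.06,-0.007,0.05,0,0,0]

```text
time: 11.82
tool_pos: [0.5118, 0.1937, 0.1164]
orientation: [179.9, 0.2, -173.0]
contact_force: [-0.9, -0.6, 0.1]
opening: 0.0832
grasp_force: 0.0
```

>>> jog_arm:
  steps:
    - [0.087,-0.015,-0.002,0,0,0,0]
    - [0.087,-0.015,-0.002,0,0,0,0]
    - [0.087,-0.015,-0.002,0,0,0,0]

```text
time: 12.07
tool_pos: [0.4953, 0.191, 0.1155]
orientation: [180.0, 0.1, -172.9]
contact_force: [0.7, 0.4, 0.5]
opening: 0.0866
grasp_force: 0.0
```

Run:
```python
from h import *
o=env.get_obs();p=o["tool_pos"];print(p)
t=cams.grab_frame("top")[:,:,::-1].copy();s=cams.grab_frame("side")[:,:,::-1].copy()
print(px("side",[*p[:2],.095]))
a=np.hstack([cv2.resize(t[150:230,190:270],(400,400),interpolation=2),cv2.resize(s[225:305,220:300],(400,400),interpolation=2)])
cv2.imwrite("pics/c6.png",a)
```

```text
[0.49533789 0.19097688 0.11554317]
[289.43557096 256.7882774 ]
```

View pics/c6.png

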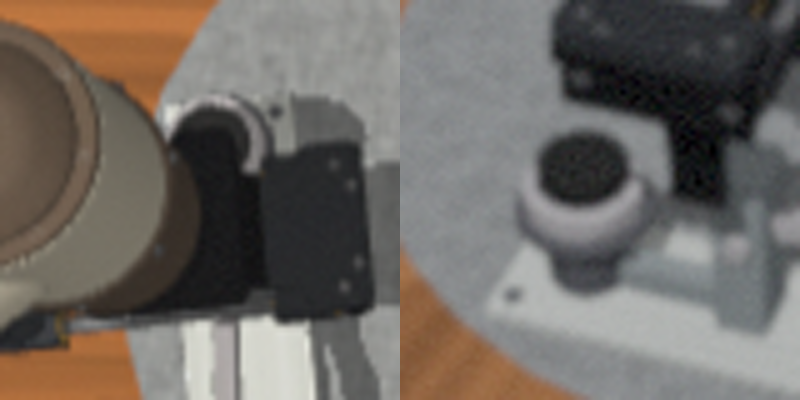

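The side crop shows the black disc centred on the steel disc, with the fingers over the post. Lowering and gripping the post.

>>> jog_arm:
  steps:
    - [0.087,0,0,-0.025,0,0,0]
    - [0.087,0,0,-0.05,0,0,0]
    - [0.087,0,0,-0.059,0,0,0]
    - [0.022,0,0,-0.059,0,0,0]
    - [0.022,0,0,-0.059,0,0,0]
  newtons: 10

```text
time: 12.58
tool_pos: [0.4961, 0.1909, 0.0558]
orientation: [-180.0, -0.0, -173.0]
contact_force: [0.6, -0.4, 0.7]
opening: 0.0801
grasp_force: 0.0
```

>>> jog_arm:
  steps:
    - [0.022,0,0,0,0,0,0]
    - [0.022,0,0,0,0,0,0]
    - [0.022,0,0,0,0,0,0]
    - [0.022,0,0,0,0,0,0]
    - [0.022,0,0,0,0,0,0]

```text
time: 13.0
tool_pos: [0.4957, 0.191, 0.0567]
orientation: [180.0, 0.1, -173.0]
contact_force: [-0.4, -0.5, -0.5]
opening: 0.0482
grasp_force: 0.0
```

>>> jog_arm:
  steps:
    - [0.022,0,0,0,0,0,0]
    - [0.022,0,0,0,0,0,0]
    - [0.022,0,0,0,0,0,0]
    - [0.022,0,0,0,0,0,0]
    - [0.022,0,0,0,0,0,0]
  newtons: 25

```text
time: 13.42
tool_pos: [0.4954, 0.1909, 0.0561]
orientation: [180.0, 0.0, -173.0]
contact_force: [-2.0, 2.1, 0.9]
opening: 0.0299
grasp_force: 25.0
```

>>> jog_arm:
  steps:
    - [0.022,0,-0.002,0,0,0,0]
    - [0.022,0,-0.006,0,0,0,0]
    - [0.022,0,-0.013,0,0,0,0.01]
    - [0.022,0,-0.022,0,0,0,0.02]
    - [0.022,0,-0.031,0,0,0,0.02]

```text
time: 13.83
tool_pos: [0.4961, 0.1606, 0.0562]
orientation: [179.9, 0.1, -171.8]
contact_force: [1.0, 4.2, 0.0]
opening: 0.0298
grasp_force: 25.0
```

>>> jog_arm:
  steps:
    - [0.022,0,-0.01,0,0,0,0]
    - [0.022,0,-0.02,0,0,0,0]
    - [0.022,0,-0.03,0,0,0,0]
    - [0.022,0,-0.04,0,0,0,0]
    - [0.022,0,-0.05,0,0,0,0]

```text
time: 14.25
tool_pos: [0.4955, 0.1088, 0.0561]
orientation: [180.0, 0.0, -171.8]
contact_force: [-0.1, 4.5, -0.5]
opening: 0.0297
grasp_force: 25.0
```

>>> jog_arm:
  steps:
    - [0.022,0,-0.01,0,0,0,0]
    - [0.022,0,-0.02,0,0,0,0]
    - [0.022,0,-0.03,0,0,0,0]
    - [0.022,0,-0.04,0,0,0,0]
    - [0.022,0,-0.05,0,0,0,0]

```text
time: 14.67
tool_pos: [0.4954, 0.0588, 0.0561]
orientation: [180.0, 0.0, -171.8]
contact_force: [0.6, 5.2, 1.1]
opening: 0.0294
grasp_force: 25.0
```

>>> jog_arm:
  steps:
    - [0.022,0,-0.01,0,0,0,0]
    - [0.022,0,-0.02,0,0,0,0]
    - [0.022,0,-0.03,0,0,0,0]
    - [0.022,0,-0.04,0,0,0,0]
    - [0.022,0,-0.05,0,0,0,0]

```text
time: 15.08
tool_pos: [0.4952, 0.0088, 0.0561]
orientation: [180.0, -0.0, -171.8]
contact_force: [-0.5, 5.9, 1.0]
opening: 0.0297
grasp_force: 25.0
```

>>> jog_arm:
  steps:
    - [0.022,0,-0.01,0,0,0,0]
    - [0.022,0,-0.02,0,0,0,0]
    - [0.022,0,-0.03,0,0,0,0]
    - [0.022,0,-0.038,0,0,0,0]
    - [0.022,0,-0.045,0,0,0,0]

```text
time: 15.5
tool_pos: [0.4951, -0.0362, 0.0561]
orientation: [180.0, -0.0, -171.8]
contact_force: [1.7, 6.5, -4.1]
opening: 0.0297
grasp_force: 25.0
```

>>> jog_arm:
  steps:
    - [0.022,0,-0.006,0,0,0,0]
    - [0.022,0,-0.01,0,0,0,0]
    - [0.022,0,-0.01,0,0,0,0]
    - [0.022,0,-0.01,0,0,0,0]

```text
time: 15.83
tool_pos: [0.4951, -0.0465, 0.0561]
orientation: [-179.9, -0.1, -171.8]
contact_force: [0.4, -3.7, 1.4]
opening: 0.0296
grasp_force: 25.0
```

Run:
```python
from h import *
o=env.get_obs();p=o["tool_pos"];print(p,o["orientation"])
t=cams.grab_frame("top")[:,:,::-1].copy();s=cams.grab_frame("side")[:,:,::-1].copy()
cv2.imwrite("pics/t7.png",t);cv2.imwrite("pics/s7.png",s)
h=cv2.cvtColor(s,cv2.COLOR_BGR2HSV)
print([b for b in blobs(s,(s.max(2)<60),30,600)])
a=np.hstack([cv2.resize(t[90:230,270:410],(400,400),interpolation=2),cv2.resize(s[140:260,240:360],(400,400),interpolation=2)])
cv2.imwrite("pics/c7.png",a)
th=np.radians(o["orientation"][2]+180)
c=p[:2]+.075*np.array([np.cos(th),np.sin(th)]);print(c,px("side",[*c,.074]))
```

```text
[ 0.49508617 -0.04652085  0.05611163] [-1.79923107e+02 -6.12210826e-02 -1.71829220e+02]
[(array([519.7,   4. ]), array([505,   0,  36,  13, 261], dtype=int32)), (array([318.4, 155.1]), array([305, 150,  27,   9,  51], dtype=int32)), (array([211.2, 188.6]), array([206, 184,  12,  11,  53], dtype=int32)), (array([380.1, 206.8]), array([371, 203,  19,   9, 133], dtype=int32)), (array([552.4, 270.9]), array([547, 265,  14,  11,  38], dtype=int32)), (array([525.7, 278.3]), array([519, 266,  17,  23,  88], dtype=int32)), (array([570.3, 323.4]), array([555, 317,  35,  11,  95], dtype=int32))]
[ 0.56932483 -0.03586154] [305.77131645 198.93061274]
```

View pics/c7.png

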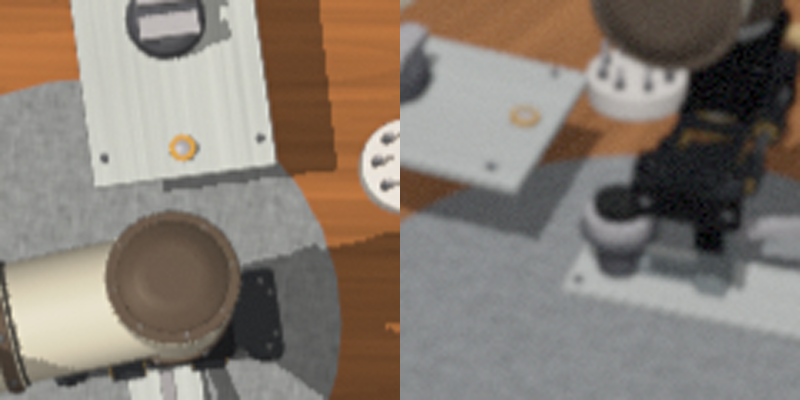

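The top half shows the stud at px ~(333.5,141.5) and plate near corners at (303.4,155.2) and (366,146.5). In the side half the stack is centred at (306,200), as predicted.

Run:
```python
from h import *
t=cv2.imread("pics/t7.png");s=cv2.imread("pics/s7.png")
for n,i,b in(("top",t,(322,130,345,152)),("side",s,(268,166,288,184))):
    h=cv2.cvtColor(i,cv2.COLOR_BGR2HSV);x0,y0,x1,y1=b
    m=((h[y0:y1,x0:x1,1]>60)&(h[y0:y1,x0:x1,0]<35)).astype(np.uint8)
    c=max(cv2.findContours(m,0,2)[0],key=cv2.contourArea);e=cv2.minEnclosingCircle(c)
    M=cv2.moments(cv2.convexHull(c));u,v=M["m10"]/M["m00"]+x0,M["m01"]/M["m00"]+y0
    print(n,e,(u,v),onz(n,u,v,.107))
k=(np.array([303.4,155.2])+[366,146.5])/2
e=onz("top",*k,.102);print("edge mid",e,"pad from edge",e+.0255*np.array([np.cos(.143),np.sin(.143)]))
```

```text
top ((11.459183692932129, 11.23469352722168), 4.79599666595459) (333.4739583333333, 141.2421875) [ 0.66200745 -0.0625223 ]
side ((9.0, 8.5), 4.031229019165039) (276.8723404255319, 175.02127659574467) [ 0.66035295 -0.05566687]
edge mid [ 0.63839688 -0.06608921] pad from edge [ 0.6636366  -0.06245512]
```

>>> jog_arm:
  steps:
    - [0.022,0.003,-0.002,0,0,0,0]
    - [0.022,0.009,-0.006,0,0,0,0]
    - [0.022,0.017,-0.012,0,0,0,0]
    - [0.022,0.026,-0.018,0,0,0,0]
    - [0.022,0.036,-0.021,0,0,0,0]

```text
time: 16.35
tool_pos: [0.5263, -0.0666, 0.056]
orientation: [179.9, -0.7, -171.9]
contact_force: [-11.9, 3.4, 14.4]
opening: 0.0298
grasp_force: 25.0
```

>>> jog_arm:
  steps:
    - [0.022,0.01,-0.001,0,0,0,0]
    - [0.022,0.02,-0.003,0,0,0,0]
    - [0.022,0.03,-0.003,0,0,0,0]
    - [0.022,0.039,-0.003,0,0,0,0]
    - [0.022,0.047,-0.003,0,0,0,0]

```text
time: 16.77
tool_pos: [0.5728, -0.0702, 0.056]
orientation: [180.0, -0.8, -171.9]
contact_force: [-10.9, -0.5, 13.8]
opening: 0.03
grasp_force: 25.0
```

>>> jog_arm:
  steps:
    - [0.022,0.006,0,0,0,0,0]
    - [0.022,0.01,0,0,0,0,0]
    - [0.022,0.011,0,0,0,0,0]
    - [0.022,0.011,0,0,0,0,0]
    - [0.022,0.011,0,0,0,0,0]

```text
time: 17.18
tool_pos: [0.5842, -0.0701, 0.056]
orientation: [180.0, -0.7, -171.8]
contact_force: [-8.8, -1.5, 10.0]
opening: 0.0296
grasp_force: 25.0
```

>>> jog_arm:
  steps:
    - [0.022,0.003,0,0,0,0,0]
    - [0.022,0.005,-0.0005,0,0,0,0]
    - [0.022,0.005,-0.0005,0,0,0,0]
    - [0.022,0.005,-0.0005,0,0,0,0]

```text
time: 17.52
tool_pos: [0.5892, -0.0704, 0.056]
orientation: [180.0, -0.7, -171.8]
contact_force: [-8.6, 0.0, 11.4]
opening: 0.0298
grasp_force: 25.0
```

>>> jog_arm:
  steps:
    - [0.087,0,0,0,0,0,0]
    - [0.087,0,0,0,0,0,0]
    - [0.087,0,0,0,0,0,0]
    - [0.087,0,0,0,0,0,0]
    - [0.087,0,0,0.02,0,0,0]

```text
time: 17.93
tool_pos: [0.5914, -0.0697, 0.072]
orientation: [179.9, -0.5, -171.9]
contact_force: [0.3, -0.1, -1.4]
opening: 0.0552
grasp_force: 0.0
```

>>> jog_arm:
  steps:
    - [0.087,0,0,0.03,0,0,0]
    - [0.087,0,0,0.06,0,0,0]
    - [0.04,-0.03,0,0.08,0,0,0]
    - [0.0,-0.06,0,0.08,0,0,0]
    - [0.0,-0.09,-0.01,0.08,0,0,0]

```text
time: 18.35
tool_pos: [0.5045, -0.0788, 0.1572]
orientation: [180.0, 0.2, -171.7]
contact_force: [0.1, -0.1, -0.3]
opening: 0.0633
grasp_force: 0.0
```

>>> jog_arm:
  steps:
    - [0.0,-0.03,-0.01,0,0,0,0]
    - [0.0,-0.06,-0.01,0,0,0,0]
    - [0.0,-0.06,-0.01,0,0,0,0]
    - [0.0,-0.06,-0.01,0,0,0,0]

```text
time: 18.68
tool_pos: [0.4434, -0.0899, 0.1564]
orientation: [-180.0, 0.0, -171.8]
contact_force: [1.0, -0.8, 0.5]
opening: 0.0376
grasp_force: 0.0
```

Run:
```python
from h import *
o=env.get_obs();p=o["tool_pos"];print(p,o["orientation"],o["opening"])
t=cams.grab_frame("top")[:,:,::-1].copy();s=cams.grab_frame("side")[:,:,::-1].copy()
cv2.imwrite("pics/t8.png",t);cv2.imwrite("pics/s8.png",s)
print([b for b in blobs(s,(s.max(2)<60),30,600)])
a=np.hstack([cv2.resize(t[110:230,270:390],(400,400),interpolation=2),cv2.resize(s[140:260,240:360],(400,400),interpolation=2)])
cv2.imwrite("pics/c8.png",a)
print("pred post",px("top",[.5892,-.0704,.095]),px("side",[.5892,-.0704,.095]),"saddle low/big disc mid",px("side",[.6635,-.06,.056]),px("side",[.6635,-.06,.074]))
```

```text
[ 0.44344835 -0.08985371  0.15638963] [-1.79999488e+02  4.13588240e-02 -1.71812566e+02] 0.03755034414554135
[(array([508.3,   8.5]), array([504,   0,   9,  16,  52], dtype=int32)), (array([347.6,  96.9]), array([334,  90,  30,  12,  96], dtype=int32)), (array([211. , 188.4]), array([203, 184,  15,  11,  61], dtype=int32)), (array([348. , 191.7]), array([339, 187,  18,  10, 147], dtype=int32)), (array([276.9, 203. ]), array([272, 199,  11,   9,  68], dtype=int32)), (array([549.1, 214.7]), array([540, 204,  17,  25, 292], dtype=int32)), (array([554.1, 264.6]), array([550, 258,  11,  13,  35], dtype=int32)), (array([523.6, 275.8]), array([519, 265,  12,  21,  67], dtype=int32)), (array([561.1, 320.9]), array([547, 311,  35,  16, 109], dtype=int32))]
pred post [336.07622007 170.47031848] [304.74163097 183.00359755] saddle low/big disc mid [277.23467733 190.57918218] [277.01770505 184.78299256]
```

View pics/c8.png

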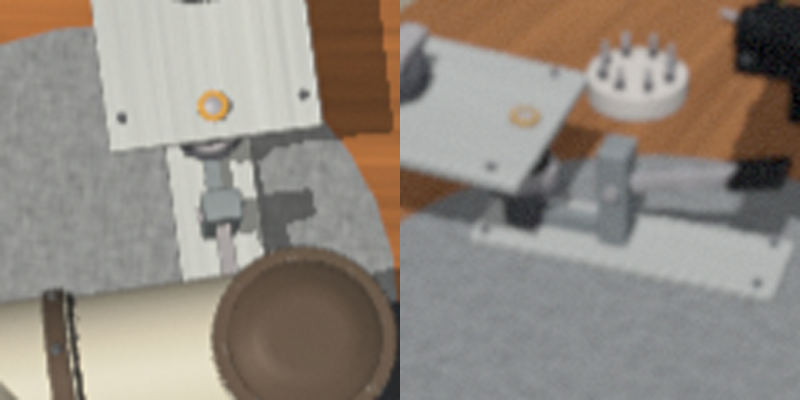

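The side crop has the post top at (304.8,183.5), against a prediction of (304.7,183.0), so the jack stands as intended under the stud. Paddle is near (348,192). Now to the paddle with closed fingers.

>>> jog_arm:
  steps:
    - [0.0,0.02,0.002,0,0,0,0]
    - [0.0,0.035,0.004,-0.01,0,0,0]
    - [0.0,0.035,0.004,-0.025,0,0,0]
    - [0.0,0.035,0.004,-0.035,0,0,0]
    - [0.0,0.035,0.004,-0.04,0,0,0]

```text
time: 19.2
tool_pos: [0.48, -0.0855, 0.1141]
orientation: [180.0, -0.2, -171.8]
contact_force: [-1.0, -0.1, -0.1]
opening: 0.0021
grasp_force: 0.0
```

>>> jog_arm:
  steps:
    - [0.0,0,0,-0.005,0,0,0]
    - [0.0,0,0,-0.01,0,0,0]
    - [0.0,0,0,-0.015,0,0,0]
    - [0.0,0,0,-0.02,0,0,0]
    - [0.0,0,0,-0.024,0,0,0]

```text
time: 19.62
tool_pos: [0.4794, -0.0858, 0.0922]
orientation: [-180.0, -0.0, -171.8]
contact_force: [-1.3, -1.1, 4.8]
opening: 0.0004
grasp_force: 2.0
```

Run:
```python
from h import *
o=env.get_obs();print(o["opening"])
s=cams.grab_frame("side")[:,:,::-1].copy();cv2.imwrite("pics/c9.png",cv2.resize(s[130:250,240:390],(750,600),interpolation=2))
```

```text
0.0003578184156013284
```

View pics/c9.png

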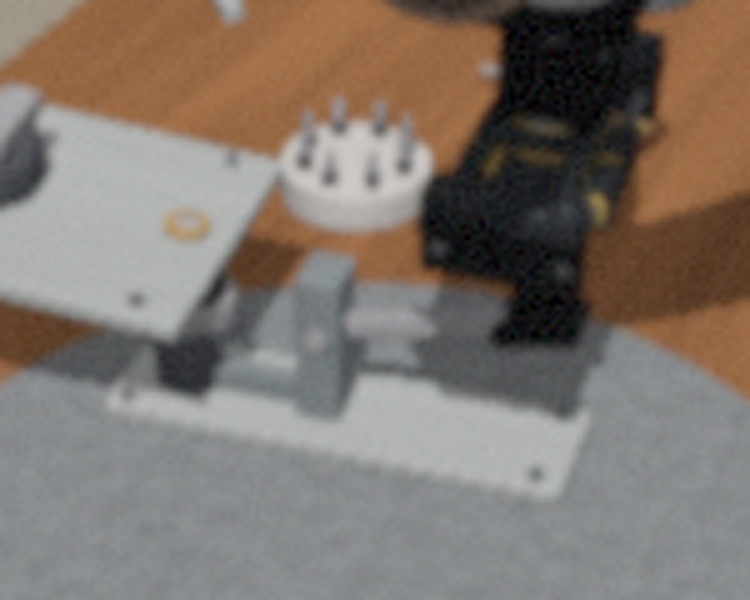

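The fingertips rest on the paddle at crop (545,330). Pressing now.

>>> jog_arm:
  steps:
    - [0.0,0,0,-0.004,0,0,0]
    - [0.0,0,0,-0.008,0,0,0]
    - [0.0,0,0,-0.012,0,0,0]
    - [0.0,0,0,-0.016,0,0,0]
    - [0.0,-0.001,0,-0.02,0,0,0]

```text
time: 20.08
tool_pos: [0.4775, -0.0861, 0.0724]
orientation: [-180.0, -0.1, -171.8]
contact_force: [-3.1, -0.5, 9.5]
opening: 0.0005
grasp_force: 4.6
```

>>> jog_arm:
  steps:
    - [0.0,0,0,-0.004,0,0,0]
    - [0.0,0,0,-0.008,0,0,0]
    - [0.0,-0.001,0,-0.012,0,0,0]
    - [0.0,-0.001,0,-0.016,0,0,0]
    - [0.0,-0.001,0,-0.019,0,0,0]

```text
time: 20.5
tool_pos: [0.4772, -0.0861, 0.0537]
orientation: [-180.0, -0.0, -171.8]
contact_force: [-3.4, -0.7, 10.7]
opening: 0.0008
grasp_force: 5.5
```

>>> jog_arm:
  steps:
    - [0.0,0,0,-0.002,0,0,0]
    - [0.0,0,0,-0.004,0,0,0]
    - [0.0,0,0,-0.006,0,0,0]
    - [0.0,0,0,-0.006,0,0,0]

```text
time: 20.83
tool_pos: [0.4775, -0.0862, 0.0497]
orientation: [-179.9, 0.0, -171.7]
contact_force: [-9.0, 0.4, 24.9]
opening: 0.0003
grasp_force: 12.5
```

End stop reached (25 N). I'll check the lift and the jack position, numbers only.

```bash
cat >> h.py <<'E'
def studpost():
    s=cams.grab_frame("side")[:,:,::-1].copy();h=cv2.cvtColor(s,cv2.COLOR_BGR2HSV)
    x0,y0,x1,y1=266,155,288,184
    m=((h[y0:y1,x0:x1,1]>60)&(h[y0:y1,x0:x1,0]<35)).astype(np.uint8)
    c=max(cv2.findContours(m,0,2)[0],key=cv2.contourArea);M=cv2.moments(cv2.convexHull(c))
    print("stud side px",M["m10"]/M["m00"]+x0,M["m01"]/M["m00"]+y0);return s
E
python3 - <<'E'
from h import *
o=env.get_obs();print(o["tool_pos"],o["contact_force"])
s=studpost()
print("expected rest 276.9,175.0; lifted",px("side",[.662,-.06,.123])-px("side",[.663,-.06,.107])+[276.9,175])
cv2.imwrite("pics/c10.png",cv2.resize(s[130:250,240:390],(750,600),interpolation=2))
a,b=cv2.imread("pics/s8.png"),s
# post patch shift
T=a[178:205,296:314];r=cv2.matchTemplate(b[170:215,286:324],T,5);print(cv2.minMaxLoc(r)[1],np.array(cv2.minMaxLoc(r)[3])+[286,170])
E
```

```text
[ 0.47750823 -0.08615186  0.04968682] [-8.99875906  0.42793638 24.88790107]
stud side px 276.7642276422764 169.4471544715447
expected rest 276.9,175.0; lifted [277.04884294 169.70016122]
0.9079209566116333 [296 179]
```

View pics/c10.png

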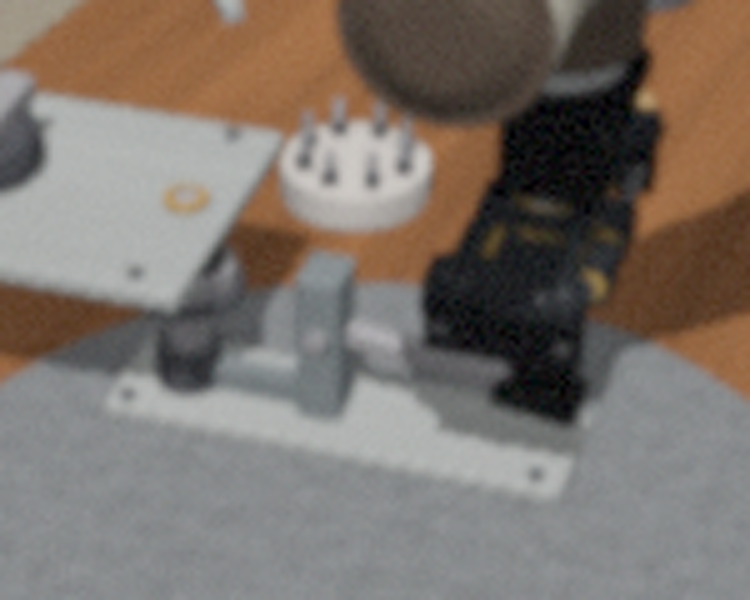

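The plate is level, stud crop (185,198), fully lifted, and the jack has not moved. Let the handle come up, then press again.

>>> jog_arm:
  steps:
    - [0.0,0,0,0.006,0,0,0]
    - [0.0,0,0,0.012,0,0,0]
    - [0.0,0,0,0.018,0,0,0]
    - [0.0,0,0,0.024,0,0,0]
    - [0.0,0.001,0,0.03,0,0,0]

```text
time: 21.3
tool_pos: [0.4783, -0.086, 0.0781]
orientation: [-180.0, 0.0, -171.8]
contact_force: [-2.6, 0.7, 7.2]
opening: 0.0005
grasp_force: 3.6
```

>>> jog_arm:
  steps:
    - [0.0,0,0,0.006,0,0,0]
    - [0.0,0,0,0.012,0,0,0]
    - [0.0,0.001,0,0.02,0,0,0]
    - [0.0,0.002,0,0.028,0,0,0]
    - [0.0,0.002,0,0.036,0,0,0]

```text
time: 21.72
tool_pos: [0.4798, -0.0856, 0.1131]
orientation: [180.0, -0.1, -171.8]
contact_force: [-0.4, -0.1, -0.5]
opening: 0.0003
grasp_force: 0.0
```

>>> jog_arm:
  steps:
    - [0.0,0,0,0,0,0,0]
    - [0.0,0,0,0,0,0,0]
    - [0.0,0,0,0,0,0,0]
    - [0.0,0,0,0,0,0,0]
    - [0.0,0,0,0,0,0,0]

```text
time: 22.13
tool_pos: [0.4799, -0.0858, 0.1124]
orientation: [180.0, -0.1, -171.8]
contact_force: [0.0, 0.8, 0.5]
opening: 0.0002
grasp_force: 0.0
```

Run:
```python
from h import *
s=studpost();a=cv2.imread("pics/s8.png")
print(blobs(s,s.max(2)<60,30,600))
for n,(x0,y0,x1,y1) in dict(post=(296,178,314,205),stack=(270,192,284,212),front=(260,205,275,215)).items():
    r=cv2.matchTemplate(s[y0-7:y1+7,x0-7:x1+7],a[y0:y1,x0:x1],5);v=cv2.minMaxLoc(r);print(n,v[1],np.array(v[3])-7)
```

```text
stud side px 280.9177489177489 156.4069264069264
[(array([469.9,  21.8]), array([466,  17,   9,   9,  31], dtype=int32)), (array([325.8, 117. ]), array([313, 111,  28,  11,  85], dtype=int32)), (array([207. , 191.5]), array([195, 184,  23,  20,  89], dtype=int32)), (array([276.7, 203. ]), array([272, 200,  11,   8,  70], dtype=int32)), (array([542.3, 214.3]), array([540, 209,   5,  13,  42], dtype=int32)), (array([549.3, 266.5]), array([545, 260,  12,  12,  36], dtype=int32)), (array([523.7, 276.2]), array([519, 266,  12,  20,  67], dtype=int32)), (array([561.5, 320.7]), array([546, 312,  41,  15, 129], dtype=int32))]
post 0.9935662746429443 [0 0]
stack 0.9976047873497009 [0 0]
front 0.9967752695083618 [0 0]
```

Jack and stack match the rest picture exactly and the fingers are clear, so the handle is up. Second press.

>>> jog_arm:
  steps:
    - [0.0,0,0,-0.006,0,0,0]
    - [0.0,0,0,-0.012,0,0,0]
    - [0.0,0,0,-0.016,0,0,0]
    - [0.0,0,0,-0.02,0,0,0]
    - [0.0,0,0,-0.024,0,0,0]

```text
time: 22.6
tool_pos: [0.4801, -0.0859, 0.0887]
orientation: [-180.0, -0.1, -171.8]
contact_force: [-2.0, -0.5, 5.1]
opening: 0.0004
grasp_force: 2.1
```

>>> jog_arm:
  steps:
    - [0.0,0,0,-0.004,0,0,0]
    - [0.0,-0.001,0,-0.008,0,0,0]
    - [0.0,-0.001,0,-0.012,0,0,0]
    - [0.0,-0.002,0,-0.016,0,0,0]
    - [0.0,-0.002,0,-0.02,0,0,0]

```text
time: 23.02
tool_pos: [0.4779, -0.0861, 0.0694]
orientation: [-180.0, -0.1, -171.8]
contact_force: [-4.6, -2.0, 10.2]
opening: 0.0005
grasp_force: 4.7
```

>>> jog_arm:
  steps:
    - [0.0,0,0,-0.004,0,0,0]
    - [0.0,0,0,-0.008,0,0,0]
    - [0.0,-0.001,0,-0.012,0,0,0]
    - [0.0,-0.001,0,-0.015,0,0,0]
    - [0.0,-0.001,0,-0.017,0,0,0]

```text
time: 23.43
tool_pos: [0.4778, -0.0861, 0.0526]
orientation: [-180.0, 0.0, -171.8]
contact_force: [-3.2, -1.2, 11.1]
opening: 0.0002
grasp_force: 5.5
```

>>> jog_arm:
  steps:
    - [0.0,0,0,-0.0015,0,0,0]
    - [0.0,0,0,-0.003,0,0,0]
    - [0.0,0,0,-0.003,0,0,0]
    - [0.0,0,0,-0.003,0,0,0]

```text
time: 23.77
tool_pos: [0.478, -0.0861, 0.0504]
orientation: [-179.9, 0.1, -171.8]
contact_force: [-3.3, -1.1, 14.7]
opening: 0.0002
grasp_force: 7.1
```

Nudge down to match the first press (about 25 N).

>>> jog_arm:
  steps:
    - [0.0,0,0,-0.001,0,0,0]
    - [0.0,0,0,-0.0015,0,0,0]
    - [0.0,0,0,-0.0015,0,0,0]
    - [0.0,0,0,-0.0015,0,0,0]

```text
time: 24.1
tool_pos: [0.4781, -0.0861, 0.0499]
orientation: [-179.9, 0.1, -171.7]
contact_force: [-7.1, -0.2, 21.4]
opening: 0.0003
grasp_force: 11.1
```

Run:
```python
from h import *
o=env.get_obs();print(o["tool_pos"],o["contact_force"])
s=studpost();a=cv2.imread("pics/s8.png")
for n,(x0,y0,x1,y1) in dict(post=(296,178,314,205),front=(260,205,275,215)).items():
    r=cv2.matchTemplate(s[y0-7:y1+7,x0-7:x1+7],a[y0:y1,x0:x1],5);v=cv2.minMaxLoc(r);print(n,v[1],np.array(v[3])-7)
```

```text
[ 0.47807114 -0.08611533  0.04992063] [-7.11556366 -0.22397754 21.37294803]
stud side px 276.6808510638298 169.6241134751773
post 0.9106568098068237 [0 1]
front 0.8912075161933899 [ 0 -1]
```

Stop reached and the table is lifted as on the first stroke. Handing in.

```bash
python3 -c "
from cell import env
print(env.hand_in())"
```

```text
the job is handed in; nothing more can be done
None
```

I packed the jack with both discs, slid it under the lift pad, let go and pumped the handle down, up and down again; I handed in at about 24 s, holding it on its end stop (about 21 N) with the table lifted.

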